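Load two specimens and hold the lift at the fourth click

ROBOT

A 6-joint arm with a two-finger parallel gripper is mounted at the origin on the work surface. World frame = base frame: x ahead of the robot, y to its left, z up, the work surface at z = 0. Lengths are in m, angles in degrees, forces in N, time in s.
With the tool pointing down it reaches from about 0.4 to 0.825 m from the base axis. Payload 7 kg.
Tool frame: the origin (TCP) lies on the centre line of the jaws, within the pads' length; the fingertips stand 19 mm ahead of it and the grasp point (between the pads) is the TCP (r.tip_extent is the distance from the TCP to the fingertips, in m); z points along the fingers, y is the line along which they close (so a half turn about z gives the same grasp; the last joint's range is limited). The gripper opens to 88 mm and grips with 3 to 60 N. Pads are 19 mm wide; open, the fingers measure 130 mm over their backs; the gripper's body (78 mm by 193 mm) begins 47 mm behind the grasp point.
Start: joints at [91.736, 20.546, 0.682, 0, -70.136, -16.507], TCP at [0.172, 0.653, 0.246] pointing down, gripper open.
Joint ranges: [-176.03, 176.03], [-82.01, 121.73], [-58.28, 71.71], [-173.87, 95.51], [-174.79, -0.11], [-173.66, 173.66]. Speed limits (degrees/s): [136.94, 136.94, 172.46, 180, 180, 180].

INTERFACE

Orientations are given as [roll, pitch, yaw] about the fixed x, y, z axes, in that order (R = Rz(yaw) Ry(pitch) Rx(roll)).
In Python, from plant import r gives the robot as it stands. The module is installed in compiled form; this text tells all that it offers.
- The arm moves only by the tool jog_arm, never from a script. Its argument "deltas" is a list that holds one entry, the list of rows, each a list of 5 numbers: the opening, from -1 (shut) to 1 (fully open), then the shift along the world's x, y, z in cm, then the turn about the world's z in rad. In form: [[[claw, dx, dy, dz, turn], ...]]. A call has 1 to 8 rows; each row shifts and turns the commanded pose from where the row before left it; what a row does not reach is not made up. A row lasts 1/8 s, in which the tool goes at most 62.5 mm and 10.7 degrees, less where a joint would pass 70% of its speed; a pose out of reach is approached as far as the arm can. A call with a gripper value outside its range is refused whole. The fingers move at their own pace and stop on an object; "force" is the grip in N (left out, the last holds). Time passes only in rows, so rows that do not move let the fingers close. It gives the time, the measured TCP pose, the force, the opening and the grip force at its end, in the units of the state.
- r.get_state(): the state, without advancing time (a new reading comes with each control period).
- r.capture(name): name is "side" or "top"; returns the picture (384x512x3 uint8, blue, green, red); there is no depth.
- r.camera_info(name): a dict with "fx", "fy", "cx", "cy" (pixels), "view" (4x4, takes a point from world to camera coordinates). Camera axes: x right, y up, looking along -z (the intrinsics and any distortion apply to the point x, -y, -z); pixel columns grow to the right and rows downward; lengths in m; the calibration is good to about 2 mm. A picture is of the moment at which its call begins. camera_info takes no time and is no camera call.
- r.close_job(): hands the job in; it is judged then, once.
The state is a dict: "time_s": time; "joints": joint angles; "qd": joint speeds; "joint_torque": joint torques, N m; "tcp_pos": TCP position; "eef_rot": TCP orientation; "contact_force": force on the tool from outside, world axes, zero at the start; "moment": the same for the moment, N m; "gripper_width": finger opening in m; "gripper_force": force on a finger pad.
Only numpy, scipy, OpenCV 4.12 (cv2) and the standard library are available. Lean on these libraries where they do the work, as an engineer would, in place of code of your own. Each camera call takes 0.05 s, during which the arm holds its last target. There are 200 camera calls.

TASK

Put the yellow lichen stub into the stage socket nearer the lever and the blue mineral stub into the other socket, both pushed fully home and let go. Then swing the red-knobbed lever from its home stop four clicks, no further, to lift the specimens into the side camera's view, and finish while still holding the lever at the fourth click (it springs home if let go). Leave the green moss stub and everything else on the bench where they are.

Things in the scene. Friction and masses are not known exactly. Their poses are not given: they have to be found in the camera images.
- stub_lichen: lichen stub: aluminium plug 18 mm across, 40 mm tall, foot chamfered 2 mm, about 40 g, with a YELLOW-orange lichen lump stuck on top (9 mm high, too small to grip; total 49 mm) and a band of that colour round the top 10 mm of the plug. Stands upright loose on the table. Origin: centre of its underside, z up
- stub_mineral: mineral stub: aluminium plug 18 mm across, 40 mm tall, foot chamfered 2 mm, about 40 g, with a BLUE-violet crystal stuck on top (9 mm high, too small to grip; total 49 mm) and a band of that colour round the top 10 mm of the plug. Stands upright loose on the table. Origin: centre of its underside, z up
- lift_base: white base plate of the lift stage, fixed to the table (place and yaw vary): 300 x 200 x 12 mm. Its frame: z up, origin on the table; the plate spans x -110..190 and y -100..100 mm of it. It carries the stage, the lever and a camera
- camera_lens (a point): front end of the fixed horizontal black camera barrel (34 mm across, axis 97 mm and top 114 mm above the table), which runs from here 95 mm along +x of lift_base and looks along -x across the stage. At lift_base x 85, y 38 mm
- stage_top (a point): centre of the top of the dark stage block (60 mm along x, 92 mm along y of lift_base), at lift_base x 0, y 38 mm; 54 mm above the table with the lever home. The lever lifts it 3 mm per click
- socket_near (a point): centre of the mouth of the stage socket NEARER the lever, at stage-top height; round blind hole 20 mm across, 14 mm deep, mouth chamfered. Axes as lift_base; rises with the stage. A stub pushed fully home has its underside 14 mm below this point and 26 mm of plug showing
- socket_far (a point): the same for the other socket, 36 mm further from the lever (along +y of lift_base)
- lever_pivot (a point): point on the vertical axis the lever turns about, 78 mm above the table; fixed to lift_base at x 0, y -65 mm. The push needed at the knob jumps to 7 to 10 N on leaving home or a hollow, then falls steadily over the pin to 3 to 4.5 N just before the next hollow, where it jumps again; a return spring takes the lever home from any click as soon as it is let go
- knob_grip (a point): point on the axis of the lever's upright red round knob, at gripping height 78 mm above the table, 100 mm from lever_pivot. With the lever home it lies in direction -130 deg (from +x towards +y of lift_base) from the pivot
- lever_arm: the click lever: aluminium disc with brass pins and a steel bar (8 mm thick, 14 mm wide, top 38 mm above the table) with an upright round RED knob at its end, 18 mm across, 50 mm tall (38 to 88 mm above the table), which can be pinched from above. Origin: on the pivot axis 16 mm above the table
- click_lever (a joint): lever angle, rad: 0 = home stop, growing counter-clockwise seen from above (knob moves away from the robot), end stop 1.3. A click every 0.2 rad (20 mm at the knob): a sprung ball rides over pins on the hub with crests at 0.1, 0.3, 0.5, 0.7, 0.9.. and hollows at 0.2, 0.4, 0.6, 0.8 (fourth click), 1.0..
- stub_moss: spare specimen stub, same aluminium plug 18 mm across and 40 mm tall as the other two, with a GREEN moss tuft on top and a green band; not to be used. Origin: centre of its underside, z up
- petri_dish: clear shallow dish, 90 mm across, 15 mm high, on the table; bystander. Origin: centre of underside
- lichen_twig: brown twig with yellow lichen, 154 mm long along its x, 14 mm thick; bystander. Origin: middle, on the table
- pipette: white plastic pipette, 135 mm long along its x, 12 mm thick, lying; bystander. Origin: on the table under it, about mid length
- tweezers: steel tweezers, 115 mm long along x, 8 mm high, lying; bystander. Origin: middle, on the table
- sample_box: small white closed plastic box 35 x 35 x 22 mm; bystander. Origin: centre of underside

How it is judged (in metres and radians):
On the way, in this order (a step that is already met when the one before it is completed fails the run):
1. both stubs fully home in their own sockets and let go, lever still at home (horizontal distance between stub_lichen and socket_near below 0.003 m and z of stub_lichen in the frame of socket_near below -0.011 m and angle between each of stub_lichen, stub_mineral's own z axis and vertical below 0.1 rad and contact force between the fingers and stub_lichen below 0.1 N and horizontal distance between stub_mineral and socket_far below 0.003 m and z of stub_mineral in the frame of socket_far below -0.011 m and contact force between the fingers and stub_mineral below 0.1 N and value of joint click_lever below 0.06 rad), for 0.2 s.
2. lever advanced to the fourth click, held by the robot (value of joint click_lever between 0.73 and 0.87 rad and contact force between the fingers and lever_arm above 0.5 N), for 0.5 s.
At the end, for the whole second after the job is handed in: The lichen stub is in socket_near and the mineral stub in socket_far (centres within 3 mm, underside at least 11 mm below the mouth, tilt under 0.1 rad, untouched by the fingers); the lever stands at 0.73 to 0.87 rad, still (under 0.15 rad/s), and the fingers hold it with more than 0.5 N (all of step 2 and horizontal distance between stub_lichen and socket_near below 0.003 m and z of stub_lichen in the frame of socket_near below -0.011 m and angle between each of stub_lichen, stub_mineral's own z axis and vertical below 0.1 rad and contact force between the fingers and stub_lichen below 0.1 N and horizontal distance between stub_mineral and socket_far below 0.003 m and z of stub_mineral in the frame of socket_far below -0.011 m and contact force between the fingers and stub_mineral below 0.1 N and velocity of joint click_lever between -0.15 and 0.15 rad/s); the arm keeps its last pose, push and grip.
It fails at once if the lever goes over the fifth click (beyond 0.92 rad) (value of joint click_lever above 0.92 rad).
It fails at once if the moss stub or another bystander is moved more than 30 mm (distance of any of stub_moss, petri_dish, lichen_twig, pipette, tweezers, sample_box from where it was at the start of the episode above 0.03 m).
It fails at once if the moss stub is tipped over (angle between stub_moss's own z axis and vertical above 0.5 rad).
It also fails if it takes over 67 s, if anything falls off the work surface, if the arm or the gripper's body presses on something with over 40 N, if the wrist force passes 120 N, or if a joint passes its speed limit or range.

## Working session

There is one attempt and no reset: what is moved stays moved. The work goes in short steps, Python scripts to look and compute and a tool call to move; the robot and the scene stay as the last step left them, time stands still between calls to the robot, and variables do not carry over. Pictures are saved under pics/ and viewed, at most 10 in all, crops included, and the job is handed in when it is done.

Besides the shell and the picture viewer there is one more tool, called after "Request:" in YAML: its name, and indented under it one key for each argument. jog_arm: Moves the arm, as the interface text tells. Its arguments: {"type":"object","properties":{"deltas":{"type":"array"},"force":{"type":"number"}},"required":["deltas"]}

```bash
mkdir -p pics; python3 - <<'E'
from plant import r
import cv2,numpy as np
for n in("top","side"):
    im=r.capture(n);cv2.imwrite(f"pics/{n}0.png",im)
    i=r.camera_info(n);print(n,{k:(np.round(v,4).tolist() if k=='view' else v) for k,v in i.items()})
print(r.get_state())
E
```

```text
top {'fx': 356.03761775833414, 'fy': 356.03761775833414, 'cx': 254.40029647929148, 'cy': 185.67214629862914, 'view': [[0.0273, -0.9996, 0.0105, -0.0244], [0.9865, 0.0286, 0.1614, -0.5529], [-0.1616, 0.006, 0.9868, -1.0562], [0.0, 0.0, 0.0, 1.0]]}
side {'fx': 455.71574492172806, 'fy': 455.71574492172806, 'cx': 250.2525286667192, 'cy': 190.9186092888686, 'view': [[0.9858, -0.1671, -0.0136, -0.5502], [0.1286, 0.7012, 0.7012, -0.1382], [-0.1076, -0.6931, 0.7128, -1.346], [0.0, 0.0, 0.0, 1.0]]}
{'time_s': 0.1, 'joints': array([ 9.17357634e+01,  2.05869032e+01,  6.39573729e-01, -1.55706445e-02,
       -7.01375343e+01, -1.65068449e+01]), 'qd': array([ 0.02781677, -0.15900393,  0.19496076,  0.00265397,  0.06465096,
        0.04726632]), 'joint_torque': array([-9.81662524e-04, -5.84165955e+01,  2.93752903e+01,  7.01545671e+00,
        1.01550415e-02, -6.05076070e-05]), 'tcp_pos': array([0.17202929, 0.65228681, 0.2447322 ]), 'eef_rot': array([ 1.79914475e+02, -1.00792386e-02, -1.47763751e+01]), 'contact_force': array([-0.09906463,  0.80839321,  0.64535279]), 'moment': array([0.02117599, 0.00545621, 0.04938199]), 'gripper_force': 0.0, 'gripper_width': 0.08786627471081176}
```

View pics/top0.png

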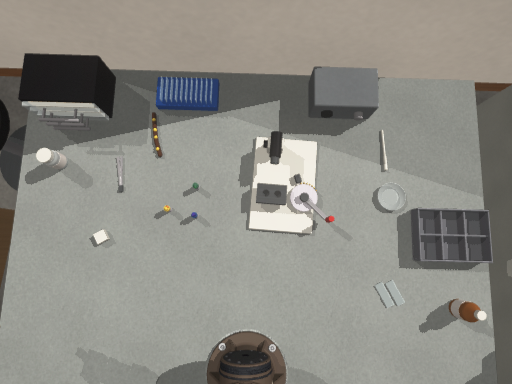

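View pics/side0.png

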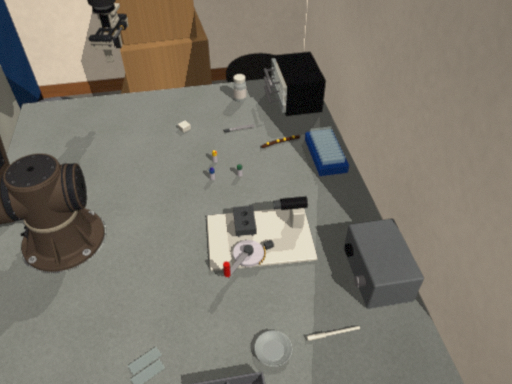

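```bash
cat > h.py <<'E'
import cv2,numpy as np
from plant import r
def cam(n):
    i=r.camera_info(n);V=np.array(i["view"]);K=np.array([[i["fx"],0,i["cx"]],[0,i["fy"],i["cy"]],[0,0,1]])
    E=np.diag([1,-1,-1,1])@V
    return K,E
def plane(n,px,z):
    K,E=cam(n);p=np.atleast_2d(px).astype(float)
    d=np.c_[p,np.ones(len(p))]@np.linalg.inv(K).T@E[:3,:3];c=-E[:3,:3].T@E[:3,3]
    return c+d*((z-c[2])/d[:,2:3])
def tri(pt,ps):
    P=[K@E[:3] for K,E in(cam("top"),cam("side"))]
    X=cv2.triangulatePoints(P[0],P[1],np.array(pt,float).reshape(2,1),np.array(ps,float).reshape(2,1))
    return X[:3,0]/X[3,0]
def proj(n,X):
    K,E=cam(n);q=(np.atleast_2d(X)@E[:3,:3].T+E[:3,3])@K.T;return q[:,:2]/q[:,2:]
H={"y":((15,120,90),(34,255,255)),"b":((110,90,40),(140,255,255)),"g":((50,70,30),(90,255,255)),"r":((0,170,80),(8,255,255))}
def blob(im,c,near,rad=14):
    hsv=cv2.cvtColor(im,cv2.COLOR_BGR2HSV);m=cv2.inRange(hsv,*map(np.array,H[c]))
    w=np.zeros_like(m);cv2.circle(w,tuple(map(int,near)),rad,255,-1);m&=w
    y,x=np.nonzero(m);return (np.array([x.mean(),y.mean()]),len(x),(x.min(),x.max(),y.min(),y.max())) if len(x) else (None,0,None)
E
python3 - <<'E'
from h import *
t=cv2.imread("pics/top0.png");s=cv2.imread("pics/side0.png")
for c,a,b in(("y",(167,209),(214,154)),("b",(194,215),(211,174)),("g",(196,186),(239,170)),("r",(330,219),(227,269))):
    A=blob(t,c,a);B=blob(s,c,b);print(c,A,B,tri(A[0],B[0]).round(4) if A[1]and B[1] else 0)
for n,im,roi in(("top",t,(240,130,85,110)),("side",s,(195,195,130,80))):
    hsv=cv2.cvtColor(im,cv2.COLOR_BGR2HSV)
    x,y,w,h=roi;m=np.zeros(im.shape[:2],np.uint8)
    m[y:y+h,x:x+w]=cv2.inRange(im[y:y+h,x:x+w],(165,175,180),(255,255,255))
    cs,_=cv2.findContours(m,cv2.RETR_EXTERNAL,cv2.CHAIN_APPROX_NONE)
    c=np.vstack([k for k in cs if cv2.contourArea(k)>100]);hu=cv2.convexHull(c)[:,0]
    W=plane(n,hu,.012)[:,:2]*1000
    print(n,cv2.minAreaRect(W.astype(np.float32)))
def crop(im,x,y,w,h,k):return cv2.resize(im[y:y+h,x:x+w],None,fx=k,fy=k,interpolation=cv2.INTER_CUBIC)
a=crop(t,235,125,110,120,5);b=crop(s,195,190,130,95,4)
cv2.imwrite("pics/ct.png",a);cv2.imwrite("pics/cs.png",b)
E
```

```text
y (array([166.5       , 208.08333333]), 24, (np.int64(164), np.int64(169), np.int64(205), np.int64(210))) (array([213.8 , 152.88]), 25, (np.int64(212), np.int64(216), np.int64(150), np.int64(155))) [0.4769 0.2601 0.0345]
b (array([193.36842105, 214.26315789]), 19, (np.int64(191), np.int64(195), np.int64(212), np.int64(216))) (array([211.38461538, 169.38461538]), 13, (np.int64(210), np.int64(213), np.int64(168), np.int64(171))) [0.4598 0.1759 0.0374]
g (array([194.88888889, 185.27777778]), 18, (np.int64(193), np.int64(197), np.int64(183), np.int64(187))) (array([239.        , 166.64705882]), 17, (np.int64(237), np.int64(241), np.int64(165), np.int64(169))) [0.5509 0.1768 0.0335]
r (array([330.77777778, 218.5       ]), 18, (np.int64(329), np.int64(333), np.int64(217), np.int64(220))) (array([226.4691358, 269.0617284]), 81, (np.int64(224), np.int64(229), np.int64(262), np.int64(276))) [ 0.4562 -0.2404  0.0648]
top ((568.7034301757812, -106.83467864990234), (208.75634765625, 299.06573486328125), 86.85420227050781)
side ((568.2879028320312, -106.52914428710938), (197.62527465820312, 299.0192565917969), 85.43553924560547)
```

View pics/ct.png

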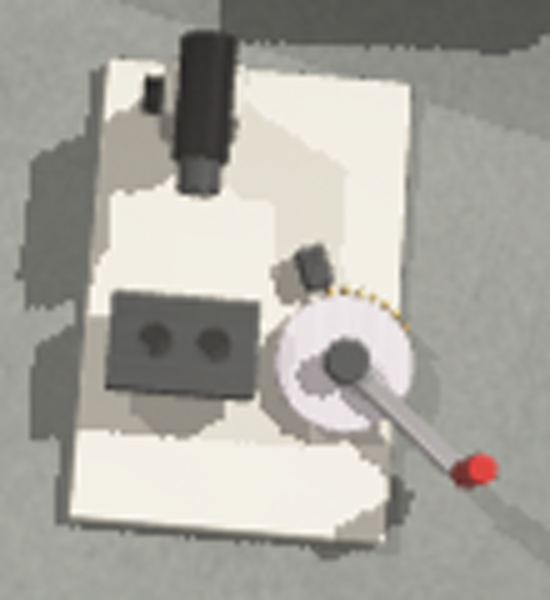

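View pics/cs.png

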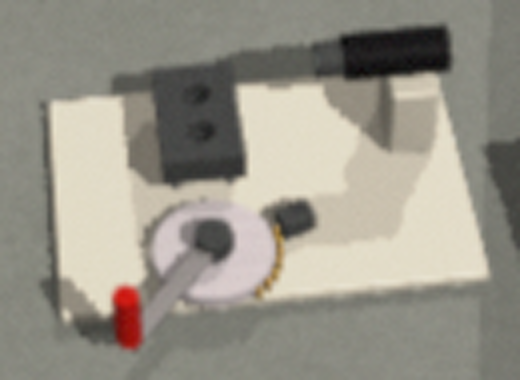

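```bash
cat > e.py <<'E'
from h import *
from scipy.ndimage import map_coordinates
import sys
c=np.array([.5685,-.1067]);
def edges(n,im,o,yaw,rect,z,sk=()):
    g=cv2.cvtColor(im,cv2.COLOR_BGR2GRAY).astype(float)
    R=np.array([[np.cos(yaw),-np.sin(yaw)],[np.sin(yaw),np.cos(yaw)]]);x0,x1,y0,y1=rect;out={}
    for k,(a,b,nr) in {"x0":((x0,y0),(x0,y1),(-1,0)),"x1":((x1,y0),(x1,y1),(1,0)),"y0":((x0,y0),(x1,y0),(0,-1)),"y1":((x0,y1),(x1,y1),(0,1))}.items():
        a,b,nr=map(np.array,(a,b,nr));d=np.linspace(-.010,.010,41);P=[]
        for t in np.linspace(.08,.92,40):
            L=(a+(b-a)*t)+d[:,None]*nr;W=np.c_[L@R.T+o,np.full(41,z)]
            q=proj(n,W);v=map_coordinates(g,[q[:,1],q[:,0]],order=1)
            gr=-np.gradient(np.convolve(np.pad(v,2,'edge'),np.ones(5)/5,'valid'))*(1 if z<.03 else -1)
            i=gr.argmax()
            if gr[i]>2.5 and 2<i<38: 
                w=np.clip(gr[max(i-5,0):i+6],0,None);P.append((L+0)[0]+nr*((d[max(i-5,0):i+6]*w).sum()/w.sum()-d[0]))
        P=np.array(P)
        if len(P)<8: continue
        ax=0 if k[0]=="x" else 1
        for _ in range(4):
            f=np.polyfit(P[:,1-ax],P[:,ax],1);res=P[:,ax]-np.polyval(f,P[:,1-ax]);kp=abs(res)<max(.0008,1.5*np.median(abs(res)));P=P[kp]
        mid=(y0+y1)/2 if ax==0 else (x0+x1)/2
        out[k]=(round(np.polyval(f,mid)*1000,2),round(np.degrees(np.arctan(f[0]))*(-1 if ax==0 else 1),2),len(P))
    return out
if __name__=="__main__":
    yaw=np.radians(-4);R=np.array([[np.cos(yaw),-np.sin(yaw)],[np.sin(yaw),np.cos(yaw)]])
    o=c-R@[.04,0];print("o",o)
    for n in("top","side"):
        im=cv2.imread(f"pics/{n}0.png")
        print(n,"plate",edges(n,im,o,yaw,(-.11,.19,-.1,.1),.012))
        print(n,"stage",edges(n,im,o,yaw,(-.03,.03,-.008,.084),.054))
        for q in ((-.0643,-.1416,.088),(0,.02,.054),(0,.056,.054)):
            print(proj(n,np.r_[R@q[:2]+o,q[2]]).round(1))
E
python3 e.py; python3 - <<'E'
from h import *
# dark socket holes
for n,roi in(("top",(257,184,30,22)),("side",(232,208,24,28))):
    g=cv2.cvtColor(cv2.imread(f"pics/{n}0.png"),cv2.COLOR_BGR2GRAY);x,y,w,h=roi
    print(n);print(g[y:y+h,x:x+w])
E
```

```text
o [ 0.52859744 -0.10390974]
top plate {'x0': (np.float64(-109.94), np.float64(0.92), 33), 'x1': (np.float64(188.71), np.float64(0.48), 16), 'y0': (np.float64(-93.73), np.float64(0.83), 22), 'y1': (np.float64(104.8), np.float64(0.87), 19)}
top stage {'x0': (np.float64(-34.27), np.float64(1.91), 29), 'x1': (np.float64(28.56), np.float64(0.45), 28), 'y0': (np.float64(-10.04), np.float64(23.99), 9), 'y1': (np.float64(89.5), np.float64(0.71), 32)}
[[332.7 218.8]]
[[278.8 193.4]]
[[267.1 192.3]]
side plate {'x0': (np.float64(-109.89), np.float64(0.57), 39), 'x1': (np.float64(188.09), np.float64(0.83), 35), 'y0': (np.float64(-99.58), np.float64(0.42), 13), 'y1': (np.float64(98.81), np.float64(-1.19), 20)}
side stage {'x0': (np.float64(-32.88), np.float64(1.58), 25), 'x1': (np.float64(27.93), np.float64(0.4), 32), 'y1': (np.float64(87.28), np.float64(5.64), 21)}
[[225.6 264. ]]
[[245.2 222.7]]
[[244.1 213.3]]
top
[[130  93  94  94  94  96 102 102 104 114 115 127 126 127 129 141 141 144
  163 164 166 191 194 220 220 220 222 239 239 239]
 [128  95  95  95  94  96  96  95  95  95  96  95  95  9
[... 4703 characters left out ...]
11 106  82  73  74  72  74  73  71  72  72  67  67  67  69  67  69
   62  63  60  62  58  74]
 [114 112 106  79  68  68  66  67  66  64  61  62  60  56  63  59  59  59
   55  54  56  54  54  65]
 [113 113 106  77  60  62  56  55  57  57  57  53  55  56  55  54  58  56
   53  55  52  53  56  67]
 [112 115 105  82  61  55  57  56  55  55  51  55  54  55  52  55  54  53
   55  56  56  53  53  68]
 [114 115 108  89  58  52  55  57  55  54  54  57  54  55  54  56  57  56
   59  58  55  62  68  84]
 [113 114 110  93  61  56  54  56  60  63  66  70  73  74  77  82  84  92
  100  80  76 102 140 170]
 [125 122 119 107  79  73  64  78  95 116 130 136 149 154 153 155 157 158
  161 142 119 155 196 215]]
```

```bash
python3 - <<'E'
from h import *
S={}
for n,rois,th,lo in(("top",((260,187,11,11),(273,187,11,12)),96,86),("side",((238,209,11,9),(239,218,12,11)),71.5,62)):
    g=cv2.cvtColor(cv2.imread(f"pics/{n}0.png"),cv2.COLOR_BGR2GRAY).astype(float)
    for k,(x,y,w,h) in zip(("far","near"),rois):
        p=np.clip((th-1-g[y:y+h,x:x+w])/(th-lo-1),0,1);yy,xx=np.mgrid[y:y+h,x:x+w]
        q=np.array([(xx*p).sum(),(yy*p).sum()])/p.sum();S[n,k]=q
        print(n,k,q.round(2),"area",p.sum().round(1),(plane(n,q,.054)[0]*1000).round(1))
for k in("far","near"):print(k,tri(S["top",k],S["side",k]).round(4))
K=[]
for n,c in(("top",(330.5,218.8)),):
  im=cv2.imread("pics/top0.png");print(im[214:224,324:338,2].tolist());print(im[214:224,324:338,1].tolist())
# knob in side view: ends
im=cv2.imread("pics/side0.png");hsv=cv2.cvtColor(im,cv2.COLOR_BGR2HSV);m=cv2.inRange(hsv,(0,130,60),(8,255,255))
y,x=np.nonzero(m[255:280,218:236]);
for rr in range(0,25):
    xs=x[y==rr]
    if len(xs):print(rr+255,xs.min()+218,xs.max()+218,end=" | ")
E
```

```text
top far [265.39 192.  ] area 53.9 [533.3 -42.9  54. ]
top near [277.28 193.45] area 44.2 [529.8 -79.4  54. ]
side far [243.86 213.18] area 37.3 [531.9 -47.2  54. ]
side near [245.09 222.45] area 38.5 [529.7 -83.   54. ]
far [ 0.533  -0.0431  0.0494]
near [ 0.5303 -0.0797  0.05  ]
[[177, 166, 161, 166, 166, 163, 163, 163, 161, 162, 163, 160, 159, 158], [179, 177, 167, 164, 164, 159, 148, 174, 165, 164, 163, 160, 160, 161], [179, 179, 177, 168, 145, 153, 216, 219, 219, 193, 162, 157, 156, 160], [182, 175, 131, 127, 131, 213, 223, 224, 225, 218, 179, 161, 158, 160], [180, 133, 115, 116, 143, 222, 222, 223, 224, 222, 189, 160, 161, 162], [127, 117, 114, 113, 131, 221, 222, 222, 223, 221, 177, 160, 162, 163], [156, 114, 110, 111, 116, 174, 223, 222, 221, 216, 140, 162, 163, 162], [167, 155, 106, 104, 105, 117, 152, 176, 190, 175, 159, 160, 157, 159], [164, 163, 142, 129, 119, 122, 144, 149, 153, 161, 163, 162, 159, 159], [164, 166, 160, 156, 142, 146, 150, 146, 147, 148, 157, 162, 162, 161]]
[[172, 165, 163, 167, 166, 163, 164, 164, 163, 163, 164, 162, 159, 158], [174, 173, 167, 164, 165, 160, 136, 144, 166, 165, 164, 162, 160, 161], [175, 174, 173, 165, 113, 87, 83, 87, 99, 129, 164, 159, 158, 162], [177, 169, 103, 87, 65, 68, 69, 70, 71, 88, 146, 163, 159, 163], [174, 114, 58, 53, 57, 69, 70, 70, 71, 76, 120, 163, 162, 163], [122, 72, 54, 53, 55, 70, 70, 70, 69, 78, 134, 163, 164, 165], [155, 75, 53, 53, 53, 61, 71, 70, 69, 77, 133, 164, 163, 163], [169, 152, 53, 52, 52, 52, 58, 66, 110, 155, 160, 162, 158, 160], [165, 163, 123, 109, 85, 92, 139, 138, 142, 164, 164, 164, 161, 161], [165, 167, 160, 155, 139, 143, 152, 147, 147, 149, 159, 163, 163, 163]]
262 224 228 | 263 224 229 | 264 223 229 | 265 223 229 | 266 224 229 | 267 224 229 | 268 224 229 | 269 223 229 | 270 224 229 | 271 224 229 | 272 224 229 | 273 224 229 | 274 224 229 | 275 225 229 | 276 226 229 |
```

Request:
jog_arm:
  deltas:
    - [[0.14,3.7,-4.8,-1.2,0],[0.14,3.7,-4.8,-1.2,0],[0.14,3.7,-4.8,-1.2,0],[0.14,3.7,-4.8,-1.2,0],[0.14,3.7,-4.8,-1.2,0],[0.14,3.7,-4.8,-1.2,0],[0.14,3.7,-4.8,-1.2,0],[0.14,3.7,-4.8,-1.2,0]]
  force: 15

```text
time_s: 1.1
tcp_pos: [0.4689, 0.267, 0.1492]
eef_rot: [-180.0, -0.0, -14.7]
contact_force: [0.6, -0.2, 0.2]
gripper_width: 0.0501
gripper_force: 0.0
```

```bash
python3 - <<'E'
from h import *
t=cv2.imread("pics/top0.png");s=cv2.imread("pics/side0.png")
for c,a,b in(("y",(167,209),(214,154)),("b",(194,215),(211,174))):
    A=blob(t,c,a);B=blob(s,c,b);print(c,plane("top",A[0],.042).round(4),plane("side",B[0],.041).round(4))
E
```

```text
y [[0.4765 0.2583 0.042 ]] [[0.4762 0.2524 0.041 ]]
b [[0.46   0.1752 0.042 ]] [[0.4593 0.1719 0.041 ]]
```

Request:
jog_arm:
  deltas:
    - [[0.14,0.7,-0.9,-2.5,0],[0.14,0,0,-5,0],[0.14,0,0,-5,0],[-0.8,0,0,0,0],[-0.8,0,0,0,0],[-0.8,0,0,0,0]]

```text
time_s: 1.85
tcp_pos: [0.4752, 0.2598, 0.025]
eef_rot: [-180.0, -0.0, -14.8]
contact_force: [-0.5, 0.5, 0.1]
gripper_width: 0.0253
gripper_force: 0.0
```

Request:
jog_arm:
  deltas:
    - [[-0.8,0,0,0,0],[-0.8,0,0,0,0]]

```text
time_s: 2.1
tcp_pos: [0.4753, 0.2599, 0.0251]
eef_rot: [-180.0, -0.0, -14.8]
contact_force: [-0.8, 0.3, 2.0]
gripper_width: 0.0176
gripper_force: 15.0
```

Request:
jog_arm:
  deltas:
    - [[0,0,0,0,0],[0,0,0,0,-0.17],[0,0,0,0,-0.175],[0,0,0,0,-0.175],[0,0,0,0,-0.175],[0,0,0,0,-0.175],[0,0,0,0,-0.175],[0,0,0,0,-0.175]]

```text
time_s: 3.1
tcp_pos: [0.4751, 0.2596, 0.0246]
eef_rot: [180.0, -0.0, -85.0]
contact_force: [0.6, -0.3, 0.9]
gripper_width: 0.0436
gripper_force: 0.0
```

Request:
jog_arm:
  deltas:
    - [[0,0,0,0,-0.16],[-0.8,0,0,0,0],[-0.8,0,0,0,0],[-0.8,0,0,0,0],[-0.8,0,0,0,0]]

```text
time_s: 3.72
tcp_pos: [0.4751, 0.2597, 0.0246]
eef_rot: [-180.0, 0.0, -93.8]
contact_force: [-1.2, 0.4, -0.1]
gripper_width: 0.0174
gripper_force: 15.0
```

Request:
jog_arm:
  deltas:
    - [[-0.4,0,0,0,0],[-0.4,0,0,1.25,0],[-1,0,0,0,0],[-1,0,0,0,0],[-1,0,0,6,0],[-1,0,0,4,0],[-1,0.0,-5.5,0,0],[-1,0,0,0,0]]
  force: 20

```text
time_s: 4.72
tcp_pos: [0.4742, 0.2022, 0.1374]
eef_rot: [180.0, 0.0, -94.0]
contact_force: [-0.2, 0.2, -0.6]
gripper_width: 0.0173
gripper_force: 20.0
```

```bash
python3 - <<'E'
from h import *
st=r.get_state();T=st["tcp_pos"];print(T,st["gripper_width"],st["gripper_force"])
for n in("top","side"):
    im=r.capture(n);cv2.imwrite(f"pics/{n}1.png",im)
    p=proj(n,T);print(n,p,blob(im,"y",p[0],20))
E
python3 - <<'E'
import cv2,numpy as np
im=[]
for n,c in(("top",(200,205)),("side",(205,165))):
    a=cv2.imread(f"pics/{n}1.png");x,y=c
    im.append(cv2.resize(a[y-45:y+45,x-45:x+45],None,fx=4.4,fy=4.4,interpolation=cv2.INTER_CUBIC))
cv2.imwrite("pics/h1.png",np.hstack(im))
E
```

```text
[0.47420069 0.20215623 0.13740095] 0.01729627776699016 19.987461268901825
top [[178.58707043 206.10208073]] (None, 0, None)
side [[212.77604662 139.96788827]] (array([210.06451613, 132.87096774]), 62, (np.int64(198), np.int64(224), np.int64(124), np.int64(143)))
```

View pics/h1.png

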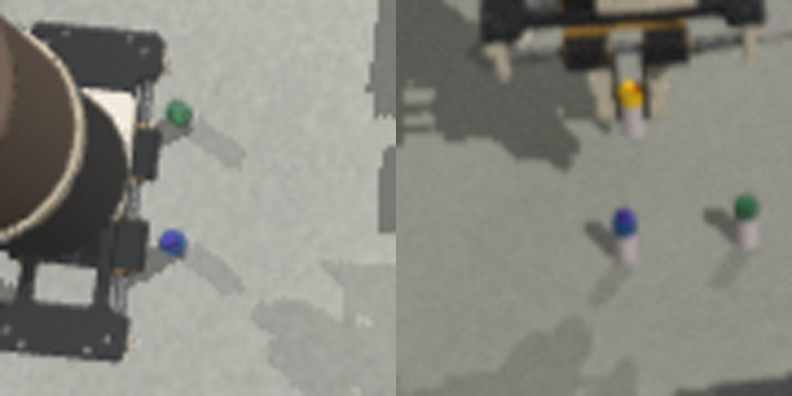

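```bash
python3 - <<'E'
from h import *
T=np.array([0.47420069,0.20215623,0.13740095]);im=cv2.imread("pics/side1.png")
b=blob(im,"y",(213,141),8);print(b,proj("side",T-[0,0,.0016]))
print(plane("side",b[0],T[2]-.0016))
E
```

```text
(array([212.5862069 , 140.75862069]), 29, (np.int64(210), np.int64(215), np.int64(138), np.int64(143))) [[212.81262922 140.36323505]]
[[0.47327953 0.20032869 0.13580095]]
```

Request:
jog_arm:
  deltas:
    - [[-1,1.12,-5.66,0,0],[-1,1.12,-5.66,0,0],[-1,1.12,-5.66,0,0],[-1,1.13,-5.66,-1,0],[-1,1.13,-5.66,-2.2,0],[-1,0,0,0,0],[-1,0,0,0,0]]

```text
time_s: 5.7
tcp_pos: [0.5315, -0.0782, 0.1046]
eef_rot: [180.0, -0.0, -93.9]
contact_force: [0.1, 0.2, 0.5]
gripper_width: 0.0172
gripper_force: 20.0
```

```bash
python3 - <<'E'
from h import *
st=r.get_state();T=st["tcp_pos"];print(T,st["contact_force"],st["eef_rot"])
for k in "a":
    im=r.capture("side");cv2.imwrite("pics/side2.png",im)
    p=proj("side",T-[0,0,.0016]);b=blob(im,"y",p[0],8);print(p,b,plane("side",b[0],T[2]-.0016))
x,y=map(int,p[0]);cv2.imwrite("pics/h2.png",cv2.resize(im[y-35:y+40,x-50:x+50],None,fx=6,fy=6,interpolation=cv2.INTER_CUBIC))
E
```

```text
[ 0.5315051  -0.07820465  0.10455902] [0.06013352 0.23223575 0.50098724] [ 1.79950818e+02 -1.75689159e-02 -9.38721896e+01]
[[245.05823883 209.66728761]] (array([244.80952381, 210.71428571]), 42, (np.int64(242), np.int64(248), np.int64(207), np.int64(214))) [[ 0.53019357 -0.08197288  0.10295902]]
```

View pics/h2.png

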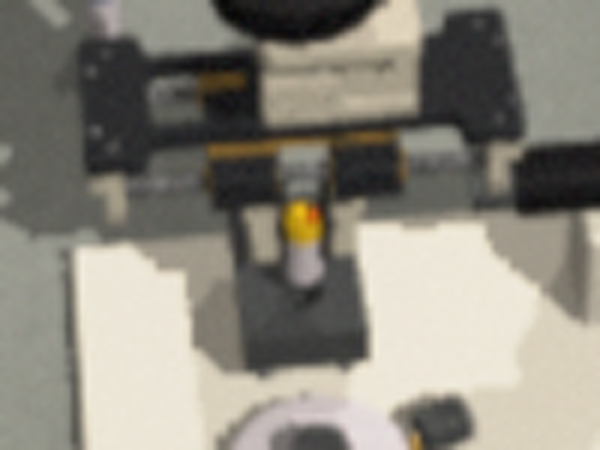

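Request:
jog_arm:
  deltas:
    - [[-1,-0.09,-0.11,-0.6,0],[-1,0,0,-0.5,0],[-1,0,0,-0.4,0],[-1,0,0,-0.4,0],[-1,0,0,0,0]]

```text
time_s: 6.38
tcp_pos: [0.5301, -0.0793, 0.0856]
eef_rot: [180.0, 0.0, -93.8]
contact_force: [0.0, 2.1, -0.7]
gripper_width: 0.0171
gripper_force: 20.0
```

Request:
jog_arm:
  deltas:
    - [[-1,0,0.04,-0.4,0],[-1,0,0,-0.3,0],[-1,0,0,-0.15,0],[-1,0,0,0,0]]

```text
time_s: 6.88
tcp_pos: [0.5303, -0.0791, 0.0779]
eef_rot: [180.0, -0.0, -93.8]
contact_force: [-2.7, 1.8, 4.6]
gripper_width: 0.0172
gripper_force: 20.0
```

Request:
jog_arm:
  deltas:
    - [[-1,0,0.02,-0.15,0],[-1,0,0,-0.1,0],[-1,0,0,0,0]]

```text
time_s: 7.25
tcp_pos: [0.5306, -0.0791, 0.0775]
eef_rot: [-179.9, -0.0, -93.8]
contact_force: [-10.0, 2.8, 26.0]
gripper_width: 0.0171
gripper_force: 20.2
```

Request:
jog_arm:
  deltas:
    - [[-1,0,0,0.24,0],[-0.3,0,0,0,0],[0,0,0,0,0],[0.1,0,0,3,0],[0.1,0,0,4,0],[0.1,0,0,0,0]]

```text
time_s: 8.0
tcp_pos: [0.5326, -0.0787, 0.1503]
eef_rot: [-179.7, 0.0, -93.8]
contact_force: [0.4, -0.1, -0.9]
gripper_width: 0.048
gripper_force: 0.0
```

Request:
jog_arm:
  deltas:
    - [[0.14,-1,3.6,0,0.172],[0.14,-1,3.6,0,0.172],[0.14,-1,3.6,0,0.172],[0.14,-1,3.6,0,0.172],[0.14,-1,3.6,0,0.172],[0.14,-1,3.6,0,0.172],[0.14,-1,3.6,0,0.172],[0.14,-0.2,0.4,0,0.172]]

```text
time_s: 9.0
tcp_pos: [0.4579, 0.1789, 0.1466]
eef_rot: [180.0, 0.0, -14.5]
contact_force: [-0.4, 0.4, -0.0]
gripper_width: 0.0498
gripper_force: 0.0
```

```bash
python3 - <<'E'
from h import *
T=r.get_state()["tcp_pos"];im=r.capture("side");cv2.imwrite("pics/side3.png",im)
# expected px for yellow in socket with the side bias seen at socket
p=proj("side",[.5305-.0013,-.079-.0038,.040+.0355]);b=blob(im,"y",p[0],9);print(T,p,b)
a=cv2.resize(im[190:270,190:320],None,fx=6,fy=6,interpolation=cv2.INTER_CUBIC);cv2.imwrite("pics/h3.png",a)
E
```

```text
[0.45785191 0.17894518 0.14662176] [[244.72452983 217.46786012]] (array([244.57777778, 216.86666667]), 45, (np.int64(241), np.int64(248), np.int64(213), np.int64(220)))
```

View pics/h3.png

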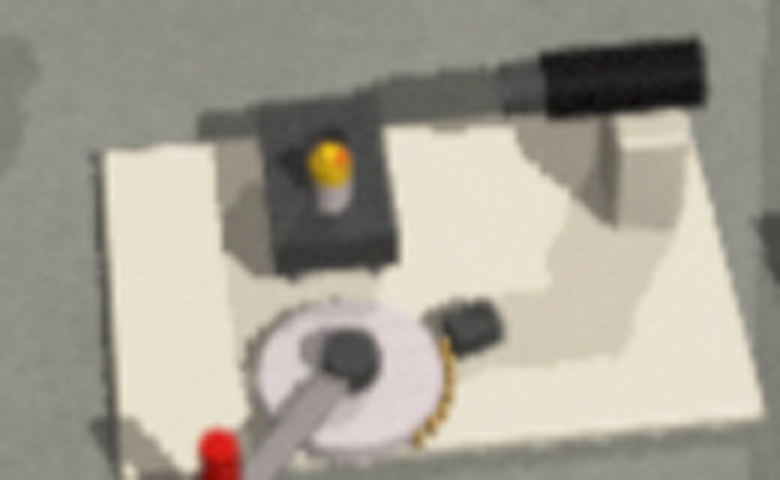

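Request:
jog_arm:
  deltas:
    - [[0.14,0.11,-0.19,-2.2,0],[0.14,0,0,-5,0],[0.14,0,0,-5,0],[-0.8,0,0,0,0],[-0.8,0,0,0,0],[-0.8,0,0,0,0],[-0.8,0,0,0,0],[-0.8,0,0,0,0]]
  force: 15

```text
time_s: 10.05
tcp_pos: [0.4599, 0.1755, 0.0264]
eef_rot: [-179.9, -0.1, -15.0]
contact_force: [-0.2, -0.7, 7.3]
gripper_width: 0.0178
gripper_force: 15.0
```

Request:
jog_arm:
  deltas:
    - [[0,0,0,0,0],[0,0,0,0,-0.17],[0,0,0,0,-0.175],[0,0,0,0,-0.175],[0,0,0,0,-0.175],[0,0,0,0,-0.175],[0,0,0,0,-0.175],[0,0,0,0,-0.175]]

```text
time_s: 11.05
tcp_pos: [0.4594, 0.1753, 0.0255]
eef_rot: [180.0, 0.0, -85.2]
contact_force: [0.9, -0.7, 0.2]
gripper_width: 0.0435
gripper_force: 0.0
```

Request:
jog_arm:
  deltas:
    - [[0,0,0,0,-0.16],[-0.8,0,0,0,0],[-0.8,0,0,0,0],[-0.8,0,0,0,0],[-0.8,0,0,0,0]]

```text
time_s: 11.68
tcp_pos: [0.4595, 0.1753, 0.0255]
eef_rot: [180.0, 0.0, -94.0]
contact_force: [-0.7, -0.0, 0.2]
gripper_width: 0.0177
gripper_force: 15.0
```

Request:
jog_arm:
  deltas:
    - [[-0.4,0,0,0,0],[-0.4,0,0,1.15,0],[-1,0,0,0,0],[-1,0,0,0,0],[-1,0,0,5,0],[-1,0,0,5,0],[-1,1.8,-5.4,0,0],[-1,1.8,-5.4,0,0]]
  force: 20

```text
time_s: 12.68
tcp_pos: [0.4959, 0.0668, 0.1378]
eef_rot: [-179.9, 0.1, -93.9]
contact_force: [1.5, -0.9, -0.4]
gripper_width: 0.0171
gripper_force: 20.0
```

Request:
jog_arm:
  deltas:
    - [[-1,1.8,-5.4,0,0],[-1,1.8,-5.4,-1,0],[-1,0,0,-2.2,0],[-1,0,0,0,0],[-1,0,0,0,0]]

```text
time_s: 13.3
tcp_pos: [0.5317, -0.0403, 0.1054]
eef_rot: [-180.0, -0.0, -94.0]
contact_force: [0.3, 0.7, -0.6]
gripper_width: 0.017
gripper_force: 20.0
```

Request:
jog_arm:
  deltas:
    - [[-1,0.13,-0.28,-0.3,0],[-1,0,0,-0.5,0],[-1,0,0,-0.5,0],[-1,0,0,-0.4,0],[-1,0,0,-0.3,0],[-1,0,0,0,0]]

```text
time_s: 14.05
tcp_pos: [0.5324, -0.0435, 0.0845]
eef_rot: [179.9, -0.0, -94.1]
contact_force: [-0.6, 0.1, -1.1]
gripper_width: 0.0173
gripper_force: 20.0
```

Request:
jog_arm:
  deltas:
    - [[-1,0,0,-0.4,0],[-1,0,0,-0.25,0],[-1,0,0,-0.15,0],[-1,0,0,-0.1,0],[-1,0,0,0,0]]

```text
time_s: 14.68
tcp_pos: [0.5327, -0.0436, 0.0774]
eef_rot: [-180.0, -0.0, -94.0]
contact_force: [-8.5, 4.0, 18.0]
gripper_width: 0.0174
gripper_force: 20.1
```

Request:
jog_arm:
  deltas:
    - [[-1,0,0,0.2,0],[-0.3,0,0,0,0],[0,0,0,0,0],[0.1,0,0,3,0],[0.1,0,0,4,0],[0.14,0,-2,0,-0.17],[0.14,0,-2,0,-0.17]]

```text
time_s: 15.55
tcp_pos: [0.5335, -0.0838, 0.1486]
eef_rot: [-179.9, 0.1, -113.8]
contact_force: [0.2, 0.3, -0.8]
gripper_width: 0.05
gripper_force: 0.0
```

Request:
jog_arm:
  deltas:
    - [[0.14,-2.5,-5,0,-0.17],[0.14,-2.5,-5,0,-0.17],[0.14,-2.5,-5,0,0],[0.14,0,0,0,0],[0.14,0,0,0,0]]

```text
time_s: 16.18
tcp_pos: [0.4581, -0.2339, 0.148]
eef_rot: [-180.0, 0.0, -133.1]
contact_force: [0.2, -0.5, -0.2]
gripper_width: 0.05
gripper_force: 0.0
```

```bash
python3 - <<'E'
from h import *
print(r.get_state()["tcp_pos"]);im=r.capture("side");cv2.imwrite("pics/side4.png",im)
t=r.capture("top");cv2.imwrite("pics/top4.png",t)
for c,X in(("y",(.5304,-.079,.0755)),("b",(.5327,-.0435,.0755))):
    p=proj("side",np.array(X)-[.0013,.0038,0]);print(c,p,blob(im,c,p[0],9))
a=cv2.resize(im[185:285,190:320],None,fx=4,fy=4,interpolation=cv2.INTER_CUBIC);cv2.imwrite("pics/h4.png",a)
E
```

```text
[ 0.45805573 -0.23390015  0.14799651]
y [[244.6897027  217.47261722]] (array([247.28571429, 217.42857143]), 7, (np.int64(246), np.int64(248), np.int64(216), np.int64(219)))
b [[243.52618109 208.25222038]] (None, 0, None)
```

View pics/h4.png

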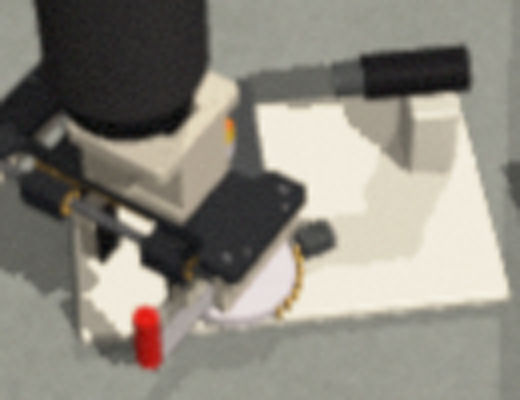

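```bash
python3 - <<'E'
from h import *
im=cv2.imread("pics/top4.png")
for c,X in(("y",(.5304,-.079,.083)),("b",(.5327,-.0435,.083))):
    p=proj("top",np.array(X));print(c,p,blob(im,c,p[0],9))
E
```

```text
y [[277.87237454 191.89480164]] (None, 0, None)
b [[265.97794328 190.7913063 ]] (None, 0, None)
```

Request:
jog_arm:
  deltas:
    - [[0.14,-0.14,-0.29,-2,0],[0.14,0,0,-4,0],[0.14,0,0,-1,0],[-0.3,0,0,0,0],[-0.3,0,0,0,0],[-0.3,0,0,0,0]]
  force: 5

```text
time_s: 17.02
tcp_pos: [0.4572, -0.2365, 0.0791]
eef_rot: [-179.9, 0.1, -133.0]
contact_force: [-0.2, 0.5, -0.1]
gripper_width: 0.0315
gripper_force: 0.0
```

Request:
jog_arm:
  deltas:
    - [[-0.7,0,0,0,0],[-0.7,0,0,0,0],[-0.7,0,0,0,0]]

```text
time_s: 17.4
tcp_pos: [0.4564, -0.2364, 0.0783]
eef_rot: [-180.0, 0.0, -133.0]
contact_force: [-0.1, 1.1, 4.3]
gripper_width: 0.0181
gripper_force: 5.0
```

```bash
python3 - <<'E'
import numpy as np
a=np.radians(-133.5)+np.arange(0,.801,.05);P=10*np.c_[np.cos(a),np.sin(a)]
print(np.diff(P,axis=0).round(2).tolist());print((np.c_[np.cos(a),np.sin(a)]*.1+[.5254,-.1641])[[0,4,8,12,16]].round(4))
E
```

```text
[[0.37, -0.33], [0.39, -0.32], [0.4, -0.3], [0.42, -0.28], [0.43, -0.25], [0.44, -0.23], [0.45, -0.21], [0.46, -0.19], [0.47, -0.16], [0.48, -0.14], [0.49, -0.12], [0.49, -0.09], [0.5, -0.07], [0.5, -0.04], [0.5, -0.02], [0.5, 0.01]]
[[ 0.4566 -0.2366]
 [ 0.4723 -0.2489]
 [ 0.4902 -0.2577]
 [ 0.5095 -0.2628]
 [ 0.5295 -0.264 ]]
```

Request:
jog_arm:
  deltas:
    - [[-1,0,0,0,0],[-1,0.37,-0.33,0,0.05],[-1,0.39,-0.32,0,0.05],[-1,0.4,-0.3,0,0.05],[-1,0.42,-0.28,0,0.05],[-1,0,0,0,0]]
  force: 40

```text
time_s: 18.15
tcp_pos: [0.4705, -0.2479, 0.0776]
eef_rot: [179.8, -0.0, -121.5]
contact_force: [-4.4, 5.9, 6.9]
gripper_width: 0.0175
gripper_force: 40.0
```

Request:
jog_arm:
  deltas:
    - [[-1,0.43,-0.25,0,0.05],[-1,0.44,-0.23,0,0.05],[-1,0.45,-0.21,0,0.05],[-1,0.46,-0.19,0,0.05],[-1,0.47,-0.16,0,0.05],[-1,0.48,-0.14,0,0.05],[-1,0.49,-0.12,0,0.05],[-1,0.49,-0.09,0,0.05]]

```text
time_s: 19.15
tcp_pos: [0.5067, -0.2621, 0.0775]
eef_rot: [179.7, 0.0, -98.6]
contact_force: [-7.3, 3.6, 7.3]
gripper_width: 0.0171
gripper_force: 40.0
```

```bash
cat > a.py <<'E'
from plant import r
import numpy as np
s=r.get_state();d=s["tcp_pos"][:2]-[.5254,-.1641]
print(s["time_s"],s["tcp_pos"].round(4),"r",np.hypot(*d).round(4),"lever",(np.arctan2(d[1],d[0])+np.radians(133.5)).round(3),s["contact_force"].round(1),s["eef_rot"].round(1),s["gripper_force"],s["qd"].round(2))
E
python3 a.py
```

```text
19.15 [ 0.5067 -0.2621  0.0775] r 0.0998 lever 0.571 [-7.3  3.6  7.3] [179.7   0.  -98.6] 39.995121359825134 [-0.18  3.06  4.97 -0.13 -1.75 23.04]
```

Request:
jog_arm:
  deltas:
    - [[-1,0.5,-0.07,0,0.05],[-1,0.5,-0.04,0,0.05],[-1,0.5,-0.02,0,0.05],[-1,0.5,0.01,0,0.05],[-1,0,0,0,0],[-1,0,0,0,0],[-1,0,0,0,0]]

```text
time_s: 20.02
tcp_pos: [0.5278, -0.2636, 0.0776]
eef_rot: [179.8, 0.0, -87.2]
contact_force: [-4.4, 2.4, 5.2]
gripper_width: 0.0172
gripper_force: 40.0
```

```bash
python3 a.py; python3 - <<'E'
from h import *
for n in("side","top"):
    im=r.capture(n);cv2.imwrite(f"pics/{n}5.png",im)
    for c,X in(("y",(.5304,-.079,.0875)),("b",(.5327,-.0435,.0875))):
        p=proj(n,np.array(X)-([.0013,.0038,0] if n=="side" else [0,0,-.006]));print(n,c,p,blob(im,c,p[0],9))
    if n=="side":cv2.imwrite("pics/h5.png",cv2.resize(im[165:285,190:320],None,fx=4,fy=4,interpolation=cv2.INTER_CUBIC))
E
python3 a.py
```

```text
20.025 [ 0.5278 -0.2636  0.0776] r 0.0995 lever 0.783 [-4.4  2.4  5.2] [179.8   0.  -87.2] 39.993948340415955 [ 0.02 -0.01  0.   -0.03  0.04  0.07]
side y [[244.59445891 214.66099029]] (None, 0, None)
side b [[243.42513824 205.43371861]] (None, 0, None)
top y [[278.14134928 191.38174621]] (None, 0, None)
top b [[266.12952591 190.26744206]] (None, 0, None)
20.125 [ 0.5278 -0.2636  0.0776] r 0.0995 lever 0.783 [-4.5  2.7  5. ] [179.8   0.  -87.2] 39.99410033226013 [ 0.   -0.03  0.03 -0.06 -0.13 -0.16]
```

View pics/h5.png

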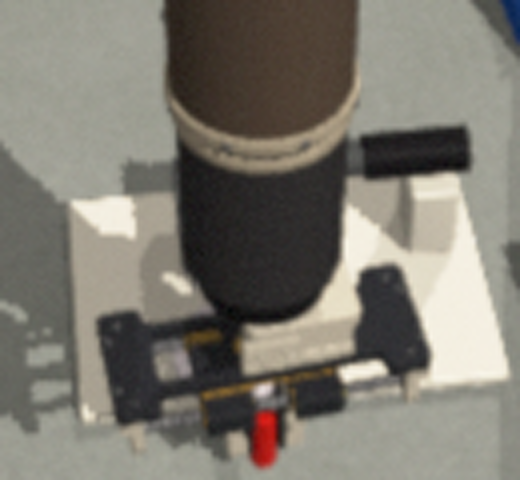

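```bash
python3 -c "
from plant import r
print(r.close_job())"
```

```text
the job is handed in; nothing more can be done
None
```

I handed the job in with the lever held at about 0.78 rad (the fourth click, worked out from the tool position) and both stubs pressed to the bottom of their sockets: yellow in the one nearer the lever, blue in the other. After release I saw yellow seated, but the arm hid blue, so its seating rests on it reaching the same depth and firm stop as yellow; no verdict was returned.

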